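# Cock the sprung jaw of the empty inlay jig on its stop pin

### The job

Two clamping jigs stand on the bench: one is empty, the other holds a glued inlaid panel. On the empty jig, push the sprung jaw back, away from the wooden fence, until the red stop pin pops up, then let go so that the jaw springs back and latches against the pin, half open for the next panel. Only push the jaw, do not take it between the fingers; leave the other jig clamped and the jar and sanding block where they stand.

Things in the scene. Friction and masses are not known exactly. Their poses are not given: they have to be found in the camera images.
- jig_empty: Empty jig, fixed to the bench, at left or right, turned up to 30 deg: bare plywood base 220 (x) x 130 (y) x 18 mm. Origin: centre of its underside. Its +x is the way the jaw is pushed open. Dark wood fence at x -105 to -85 mm, 120 wide, top 38 mm above the bench; dark wood spring block at x 75 to 105, top 52 mm. The jaw slides between them on two rods.
- jaw_face (a point): Middle of the flat push face (black rubber pad) of the empty jig's jaw, facing the fence (jig's -x), 60 mm above the bench; moves with the jaw. The jaw is an upright aluminium plate 22 mm thick (face towards +x), 90 mm wide, 20 to 75 mm above the bench. At rest the gap from fence to face is 65 mm. Axes as the jig's.
- jaw (a joint): Slide of the empty jig's jaw along the jig's +x, m: 0 at rest, 0.028 latched on the stop pin, 0.052 end of travel. Its spring pushes back with 3 N at 0 to 7.5 N at 0.052; damped. The pin is let up once the jaw is past about 0.029; pushed to between 0.036 and 0.052 and released, the jaw comes back in about 0.3 s and rests on the pin.
- stop_pin (a joint): Stop pin of the empty jig, in m: 0 held down by the jaw's steel side strip, 0.012 sprung up. Once up, pressing it down would free the jaw.
- pin_top (a point): Centre of the top of the red stop pin, 10 mm across, 3 mm to +x and 53 mm to +y of the jig's middle in the jig's axes. Down, it is hidden under the jaw's steel side strip; up, its top stands 31 mm above the bench, beside the push face.
- jig_glued: The other jig, alike in make, size and axes, fixed to the bench, with a walnut panel 80 x 110 x 14 mm with white shell inlay clamped between fence and jaw. Must stay clamped. Origin: centre of its board's underside.
- jaw_glued (a joint): Slide of the other jig's jaw, in m: 0 while it clamps its panel. Must stay there.
- glue_jar: Jar with a yellow cap, 48 mm across, 75 mm high, loose, standing between the jigs. Origin: centre of its underside. To be left alone.
- sanding_block: Wooden sanding block with a cork sole, 90 x 42 x 30 mm high, loose, lying between the jigs. Origin: centre of its underside. To be left alone.

How it is judged:
On the way, in this order (a step that is already met when the one before it is completed fails the run):
1. the empty jig's jaw is pushed back past its stop pin and the pin is up (value of joint jaw above 0.027 m and value of joint stop_pin above 0.008 m and (value of joint jaw above 0.033 m or contact force between the fingers and jaw above 0.5 N)), for 0.04 s.
2. the jaw is let go and rests against the stop pin (value of joint jaw between 0.024 and 0.0315 m and value of joint stop_pin above 0.008 m and contact force between the fingers and jaw below 0.2 N), for 0.2 s.
At the end, for the whole second after the job is handed in: The empty jig's jaw rests still on its raised stop pin (jaw joint 0.024 to 0.0315, pin up more than 8 mm); the other jig is still clamped (within 3 mm); jar and sanding block are within 15 mm of where they stood (value of joint jaw between 0.024 and 0.0315 m and velocity of joint jaw between -0.005 and 0.005 m/s and value of joint stop_pin above 0.008 m and value of joint jaw_glued below 0.003 m and distance of each of glue_jar, sanding_block from where it was at the start of the episode below 0.015 m); the robot touches nothing.
It fails at once if the other jig's jaw is opened (more than 4 mm) (value of joint jaw_glued above 0.004 m).
It fails at once if the jar is moved, lifted or tipped (15 mm, 0.3 rad) (distance of glue_jar from where it was at the start of the episode above 0.015 m or angle between glue_jar's own z axis and vertical above 0.3 rad).
It fails at once if the sanding block is moved or lifted (15 mm) (distance of sanding_block from where it was at the start of the episode above 0.015 m).
It fails at once if the jaw is taken between the fingers (the fingers touch it with its plate between the pads) (contact force between the fingers and jaw above 0.5 N and x of the grasp point in the frame of jaw_face between 0.004 and 0.018 m and y of the grasp point in the frame of jaw_face between -0.05 and 0.05 m and z of the grasp point in the frame of jaw_face below 0.014 m).
It also fails if it takes over 32 s, if anything falls off the work surface, if the arm or the gripper's body presses on something with over 40 N, if the wrist force passes 120 N, or if a joint passes its speed limit or range.

### The arm

A 6-joint arm with a two-finger parallel gripper is mounted at the origin on the work surface. World frame = base frame: x ahead of the robot, y to its left, z up, the work surface at z = 0. Lengths are in m, angles in rad, forces in N, time in s.
With the tool pointing down it reaches from about 0.35 to 0.725 m from the base axis. Payload 4.3 kg.
Tool frame: the origin (TCP) lies at the very end of the fingers, on their centre line; the grasp point (between the pads) lies robot.grasp_offset behind it (robot.grasp_offset is the distance from the TCP to the grasp point, in m); z points along the fingers, x is the direction in which the jaws open and shut, and the axes are right-handed (so a half turn about z gives the same grasp; the last joint's range is limited). The gripper opens to 85 mm and grips with 20 to 120 N. Pads are 22 mm wide; open, the fingers measure 114 mm over their backs; the gripper's body (76 mm by 85 mm) begins 54 mm behind the grasp point. The pads swing forward as they close: fully open they stand 13 mm farther back than shut.
Start: joints at [-1.377, 0.377, 0.081, 1.274, 0, 1.46], TCP at [0.172, -0.549, 0.231] pointing down, gripper open.
Joint ranges: [-2.72, 2.72], [-0.84, 1.66], [-1.02, 1.22], [-1.77, 2.12], [-1.37, 1.28], [-3.14, 3.14]. Speed limits (rad/s): [2.57, 2.57, 3.14, 3.14, 3.14, 3.14].

### API

Orientations are given as a 3x3 rotation matrix whose columns are the frame's x, y, z axes.
In Python, from cell import robot gives the robot as it stands. Calls block until the motion is done:
- robot.reach(position, orientation): joint-space move of the TCP to a pose.
- robot.servo_line(position, rot=None, rate=0.15): straight line of the TCP; rot=None keeps the orientation; rate is the mean speed in m/s.
- robot.set_joints(angles): joint-space move.
- robot.gripper_to(opening, newtons=None): opening from 0.0 (shut) to 1.0 (fully open); newtons is the grip in N (None keeps the last); returns when the fingers have stopped.
- robot.dwell(seconds).
- robot.ik(position, orientation): joint angles nearest the present ones, or None.
- robot.state(): the state.
- robot.camera(name): name is "side" or "top"; returns (picture, depth): 400x640x3 uint8, red, green, blue; 400x640 float32, m along the optical axis (not along the pixel's ray), 0 where there is no reading.
- robot.camera_info(name): a dict with "intrinsics" (3x3 intrinsics, pixels), "eye" and "orientation" of the camera in the world. Camera axes: x right, y down, z forward; pixel columns grow to the right and rows downward; lengths in m; the calibration is good to about 2 mm. A picture is of the moment at which its call begins. camera_info takes no time and is no camera call.
A pose or a line that the arm cannot do raises robot.PlanningError and nothing moves.
- robot.close_job(): hands the job in, once; it reports no verdict.
Trained networks look in the newest picture that a camera, given by its name, has taken for a name from the list of things; names that differ only in an ending like _2 or _b are one class to them, and where a whole thing is asked for, a point or a joint stands for the part that bears it (a point fixed in the world has none). Each returns a list of dicts, best first, with "score" (0 to 1); they miss things now and then, are a little off and sometimes report something else, mostly with a low value. They report only what shows in the picture. A call takes as long as a camera call.
- robot.search_frame(camera, label): "centre" ([x, y, z] in m, in world coordinates, good to about 4 mm: the middle of the surface that is visible of it).
- robot.silhouettes(camera, label): "mask" (400x640 bool, what is visible of it).
The state is a dict: "time_s": time; "qpos": joint angles; "joint_vel": joint speeds; "tau": joint torques, N m; "tool_pos": TCP position; "orientation": TCP orientation; "wrist_force": force on the tool from outside, world axes, zero at the start; "moment": the same for the moment, N m; "finger_gap": opening from 0.0 (shut) to 1.0 (fully open).
Only numpy, scipy, OpenCV 4.12 (cv2) and the standard library are available. Lean on these libraries where they do the work, as an engineer would, in place of code of your own. Each camera call takes 0.05 s, during which the arm holds its last target.

## Working session

There is one attempt and no reset: what is moved stays moved. The work goes in short steps, each a Python script; the robot and the scene stay as the last script left them, time stands still between calls to the robot, and variables do not carry over. Pictures are saved under pics/ and viewed, and the job is handed in when it is done.

```bash
mkdir -p pics; cat > h.py <<'E'
import numpy as np, cv2
from cell import robot
def snap(cam,fn):
    p,d=robot.camera(cam); cv2.imwrite('pics/'+fn,p[:,:,::-1]); return p,d
def pts(cam,d,mask):
    i=robot.camera_info(cam); K=np.array(i['intrinsics']); R=np.array(i['orientation']); e=np.array(i['eye'])
    v,u=np.nonzero(mask&(d>0)); z=d[v,u]
    c=np.stack([(u-K[0,2])/K[0,0]*z,(v-K[1,2])/K[1,1]*z,z],1)
    return c@R.T+e,u,v
def proj(cam,P):
    i=robot.camera_info(cam); K=np.array(i['intrinsics']); R=np.array(i['orientation']); e=np.array(i['eye'])
    c=(np.atleast_2d(P)-e)@R; q=c@K.T; return q[:,:2]/q[:,2:]
E
python3 - <<'E'
from h import *
np.set_printoptions(precision=4,suppress=True)
for c in ('top','side'):
    p,d=snap(c,c+'0.png'); np.save(c+'d.npy',d)
    print(c,robot.camera_info(c))
    for l in ('jig_empty','jaw_face','jig_glued','glue_jar','sanding_block'):
        try:
            for r in robot.search_frame(c,l): print(c,l,r)
        except Exception as e: print(l,e)
print(robot.state(),robot.grasp_offset)
E
```

```text
top {'intrinsics': array([[489.2734,   0.    , 316.8516],
       [  0.    , 489.2734, 189.8262],
       [  0.    ,   0.    ,   1.    ]]), 'eye': array([0.5067, 0.0287, 1.1455]), 'orientation': array([[ 0.0134, -0.9987,  0.05  ],
       [-0.9996, -0.0147, -0.0248],
       [ 0.0255, -0.0496, -0.9984]])}
top jig_empty {'centre': [0.5034, 0.2044, 0.0146], 'score': 0.79}
top jaw_face {'centre': [0.5073, 0.214, 0.0688], 'score': 0.58}
top jig_glued {'centre': [0.57, -0.1989, 0.029], 'score': 0.84}
top jig_glued {'centre': [0.6425, 0.0049, 0.0274], 'score': 0.2}
top glue_jar {'centre': [0.4829, -0.0137, 0.0739], 'score': 0.61}
top sanding_block {'centre': [0.6433, 0.0022, 0.0258], 'score': 0.61}
side {'intrinsics': array([[486.6169,   0.    , 324.5784],
       [  0.    , 486.6169, 192.4912],
       [  0.    ,   0.    ,   1.    ]]), 'eye': array([0.1767, 0.4835, 0.7698]), 'orientation': array([[-0.7431, -0.5091,  0.4344],
       [-0.6692,  0.561 , -0.4873],
       [ 0.0044, -0.6528, -0.7575]])}
side jig_empty {'centre': [0.49, 0.2104, 0.0176], 'score': 0.84}
side jaw_face {'centre': [0.5009,
[... 226 characters left out ...]
': 0.71}
side sanding_block {'centre': [0.4908, 0.2128, 0.0193], 'score': 0.39}
side sanding_block {'centre': [0.4991, 0.2175, 0.0555], 'score': 0.18}
{'time_s': 0.6, 'qpos': array([-1.3773,  0.3773,  0.081 ,  1.2744, -0.    ,  1.4605]), 'joint_vel': array([-0.0004, -0.0019,  0.0011, -0.0003,  0.0011,  0.0008]), 'tau': array([ -0.0008, -46.3237,  27.0008,   0.0007,  -0.0002,  -0.    ]), 'tool_pos': array([ 0.172 , -0.5487,  0.2314]), 'orientation': array([[ 0.2991, -0.9542,  0.    ],
       [-0.9542, -0.2991, -0.0002],
       [ 0.0002,  0.    , -1.    ]]), 'wrist_force': array([-0.2587, -0.0425,  0.1276]), 'moment': array([ 0.0072, -0.0138,  0.0286]), 'finger_gap': 1.0005131918683607} 0.0187
```

```bash
ls . pics
```

```text
.:
h.py
pics
sided.npy
topd.npy

pics:
side0.png
top0.png
```

View pics/top0.png

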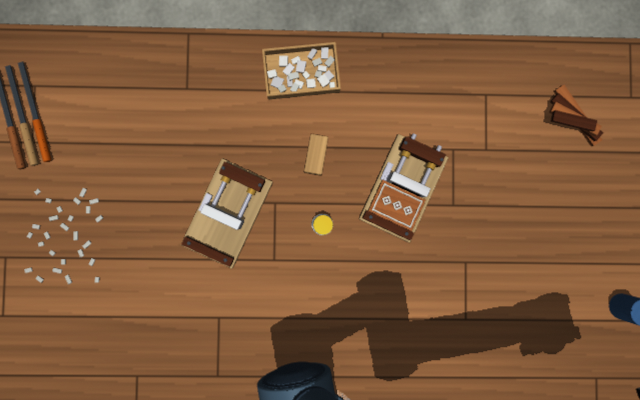

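View pics/side0.png

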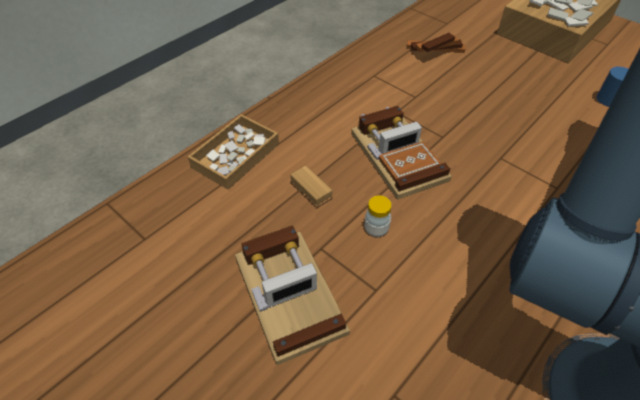

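The top view shows the empty jig on the left, with its fence at about px (208,250), jaw at (221,217) and spring block at (242,176). The jar is at (322,224) and the sanding block at (316,155). The glued jig is on the right at about (404,190). Next I'll fit the empty jig's pose.

```bash
python3 - <<'E'
from h import *
np.set_printoptions(precision=4,suppress=True)
for c in ('top','side'):
    d=np.load(c+'d.npy')
    m=robot.silhouettes(c,'jig_empty')[0]['mask']
    P,u,v=pts(c,d,m); 
    print(c,m.sum(),'n', np.percentile(P[:,2],[2,50,98]))
    Q=P[(P[:,2]>0.008)&(P[:,2]<0.1)]
    r=cv2.minAreaRect((Q[:,:2]*1000).astype(np.float32)); print(r, cv2.boxPoints(r))
    mj=robot.silhouettes(c,'jaw_face')
    for k in mj[:1]:
        P,u,v=pts(c,d,k['mask']); T=P[P[:,2]>0.068] if c=='top' else P[P[:,2]>.03]
        r=cv2.minAreaRect((T[:,:2]*1000).astype(np.float32)); print('jaw',k['score'],len(T),r,T.mean(0),T.max(0))
E
```

```text
top 5580 n [0.0056 0.0192 0.0758]
((508.0946044921875, 208.57203674316406), (130.7113800048828, 220.2880401611328), 66.06249237060547) [[380.9068 193.5275]
 [582.2476 104.1479]
 [635.2824 223.6165]
 [433.9417 312.9962]]
jaw 0.84 422 ((499.872802734375, 211.86480712890625), (89.90189361572266, 22.364709854125977), 66.1150894165039) [0.5    0.2114 0.0744] [0.526  0.2563 0.0805]
side 9267 n [0.0092 0.0203 0.0758]
((504.4263610839844, 207.56549072265625), (130.8110809326172, 221.3706512451172), 65.9249496459961) [[376.6883 193.0016]
 [578.8023 102.6973]
 [632.1644 222.1293]
 [430.0504 312.4337]]
jaw 0.8 1531 ((525.0881958007812, 205.47438049316406), (100.35555267333984, 84.00265502929688), 66.83487701416016) [0.4988 0.2124 0.06  ] [0.5746 0.2662 0.0787]
```

```bash
cat >> h.py <<'E'
a=np.radians(-24.0); C=np.array([.5062,.2081,0]); ex=np.array([np.cos(a),np.sin(a),0]); ey=np.array([-np.sin(a),np.cos(a),0])
def J(x,y,z): return C+ex*x+ey*y+np.array([0,0,z])
def ROT(s):
    z=np.array([0,0,-1.]); y=s*ex; return np.stack([np.cross(y,z),y,z],1)
E
python3 - <<'E'
from h import *
np.set_printoptions(precision=3,suppress=True)
best=None
for s in (1,-1):
    q=robot.ik(J(-.05,0,.2),ROT(s)); print(s,q)
    if q is not None and (best is None or abs(q[5])<abs(best[1][5])): best=(s,q)
s=best[0]; print(s)
open('s.txt','w').write(str(s))
robot.gripper_to(0.0,20)
robot.reach(J(-.05,0,.2),ROT(s))
robot.servo_line(J(-.05,0,.045),rate=.12)
robot.dwell(.2)
st=robot.state(); print(st['time_s'],st['tool_pos']-J(-.05,0,.045),st['wrist_force'],st['finger_gap'])
snap('top','t1.png'); snap('side','s1.png')
E
```

```text
1 [ 0.337  0.265 -0.158  1.147  0.     0.756]
-1 [ 0.337  0.265 -0.158  1.147  0.    -2.386]
1
6.125 [0.001 0.    0.001] [ 0.31   0.398 -0.071] 0.0019277016480052608
```

```bash
python3 -c "
import cv2
a=cv2.imread('pics/s1.png')[180:380,180:420];b=cv2.imread('pics/t1.png')[130:290,140:330]
cv2.imwrite('pics/c1.png',cv2.hconcat([cv2.resize(a,(480,400)),cv2.resize(b,(320,400))[:, :320]]))"
```

```text
(no output)
```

View pics/c1.png

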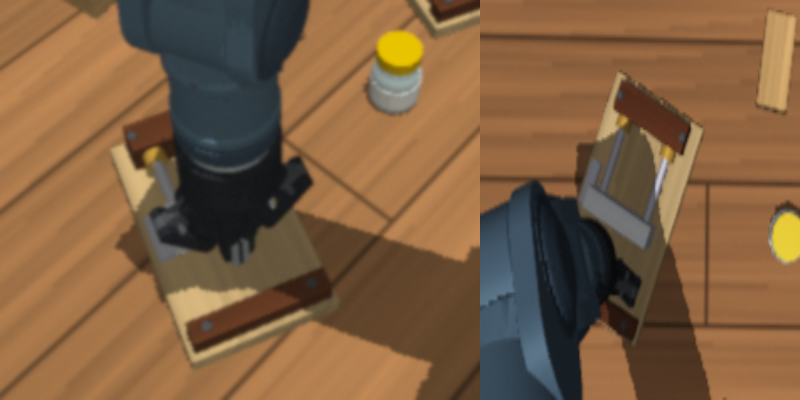

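The closed fingers stand between the fence and the jaw, clear of both. Now I'll push, checking the force at each step.

```bash
python3 - <<'E'
from h import *
np.set_printoptions(precision=3,suppress=True)
def rep(t):
    st=robot.state(); p=st['tool_pos']-C; f=st['wrist_force']; print(t,'t',round(st['time_s'],2),'x',round(p@ex,4),'z',round(p[2],4),'F',round(f@ex,2),round(f@ey,2),round(f[2],2))
for x in (-.036,-.030,-.026,-.015,0.0,.006,.010,.0125):
    robot.servo_line(J(x,0,.045),rate=.05); rep(x)
robot.dwell(.15); rep('end')
d=snap('top','t2.png'); d=snap('side','s2.png')
mj=robot.silhouettes('top','jaw_face')
for k in mj[:2]: P,u,v=pts('top',robot.camera('top')[1],k['mask']);print(k['score'],len(P),np.median((P-C)@ex), np.median((P[P[:,2]>.068]-C)@ex))
E
python3 -c "
import cv2
a=cv2.imread('pics/s2.png')[180:380,180:420];b=cv2.imread('pics/t2.png')[130:290,140:330]
cv2.imwrite('pics/c2.png',cv2.hconcat([cv2.resize(a,(480,400)),cv2.resize(b,(320,400))[:, :320]]))"
```

```text
-0.036 t 6.66 x -0.0355 z 0.045 F -0.68 0.32 -0.19
-0.03 t 6.92 x -0.0301 z 0.0448 F -0.21 -0.38 -0.82
-0.026 t 7.17 x -0.027 z 0.0448 F -4.29 0.33 1.08
-0.015 t 7.54 x -0.0155 z 0.0448 F -3.62 -0.22 1.09
0.0 t 7.99 x -0.0008 z 0.0447 F -5.24 -1.41 2.38
0.006 t 8.26 x 0.005 z 0.0448 F -6.21 -1.22 2.18
0.01 t 8.51 x 0.0088 z 0.0447 F -6.28 -0.57 1.52
0.0125 t 8.76 x 0.0112 z 0.0447 F -7.08 0.19 1.91
end t 8.91 x 0.0111 z 0.0448 F -6.37 -0.86 1.65
0.91 334 0.04471018361268338 0.03504292001998072
```

View pics/c2.png

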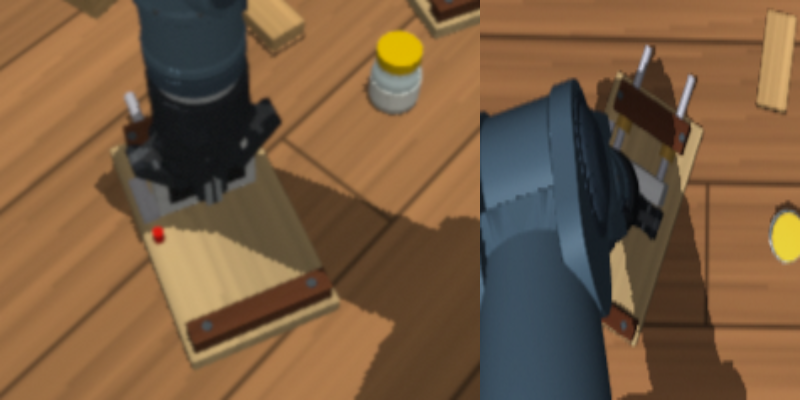

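The red pin is up at crop px (158,234), and the jaw is pushed back about 43 mm. Releasing now by backing the fingers straight off.

```bash
python3 - <<'E'
from h import *
robot.servo_line(J(-.045,0,.045),rate=.15)
robot.dwell(.3)
st=robot.state(); print(st['time_s'],st['wrist_force'])
robot.servo_line(J(-.05,0,.2),rate=.15)
q=np.array(robot.state()['qpos']); q[0]-=1.2; robot.set_joints(q)
robot.dwell(.3)
p,d=snap('top','t3.png'); p2,d2=snap('side','s3.png')
for k in robot.silhouettes('top','jaw_face')[:1]:
    P,u,v=pts('top',d,k['mask']); T=P[P[:,2]>.068]
    r=cv2.minAreaRect((T[:,:2]*1000).astype(np.float32)); print(k['score'],r, 'disp',(np.r_[np.array(r[0])/1000,0]-C)@ex+.009)
for l in ('pin_top','glue_jar','sanding_block'):
    print(l,robot.search_frame('top',l)[:1],robot.search_frame('side',l)[:1])
st=robot.state(); print(st['time_s'],st['wrist_force'],st['tool_pos'])
E
python3 -c "
import cv2
a=cv2.imread('pics/s3.png')[180:380,180:420];b=cv2.imread('pics/t3.png')[130:290,140:330]
cv2.imwrite('pics/c3.png',cv2.hconcat([cv2.resize(a,(480,400)),cv2.resize(b,(320,400))[:, :320]]))"
```

```text
9.9417 [ 0.30171583 -0.04599709  0.4146222 ]
0.97 ((525.6348266601562, 200.43638610839844), (90.60082244873047, 21.613988876342773), 65.6550064086914) disp 0.029871670203556175
pin_top [] [{'centre': [0.5279, 0.2111, 0.0534], 'score': 0.39}]
glue_jar [{'centre': [0.4842, -0.0128, 0.0713], 'score': 0.81}] [{'centre': [0.4763, 0.0007, 0.0558], 'score': 0.67}]
sanding_block [{'centre': [0.6419, 0.0004, 0.0276], 'score': 0.67}] [{'centre': [0.4981, 0.2123, 0.0198], 'score': 0.29}]
13.9583 [ 0.1784268  -0.14943881 -0.13723772] [ 0.3793069  -0.34599914  0.19904923]
```

View pics/c3.png

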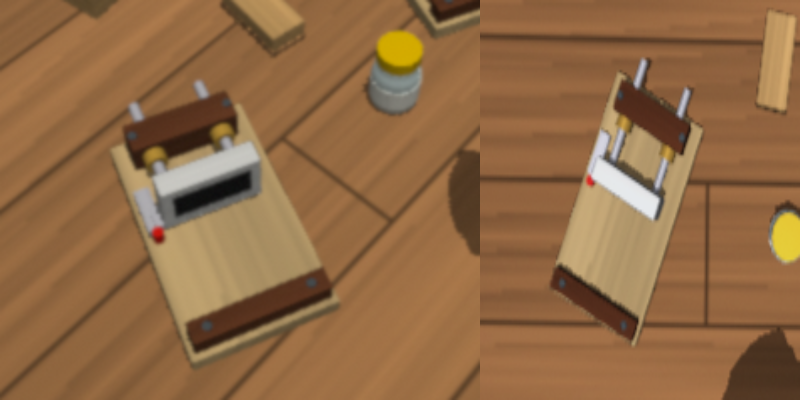

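The jaw now rests half open with its side strip against the raised red pin, at crop px (158,234) in the side view and (591,181) in the top view. The jar and block are where they stood and the arm is clear. Handing in.

```bash
python3 -c "
from cell import robot
print(robot.close_job(), robot.state()['time_s'])"
```

```text
the job is handed in; nothing more can be done
the job is handed in; nothing more can be done
```

The empty jig's jaw is latched half open on its raised stop pin, and I have handed the job in; the hand-in gave no verdict. I pushed the rubber face with the shut fingers to about 43 mm of travel (about 6.5 N), saw the red pin pop up, then backed straight off.

- **Jaw:** my last check, from the top camera, put it at about 30 mm. That agrees with the nominal 28 mm within the measuring error of about 2 mm. Both views show the pin up against the jaw's side strip.
- **Jar and sanding block:** in the top view both read within about 3 mm of their first positions. The side view put the jar within 6 mm.
- **Glued jig:** I never went near it, but I did not measure its jaw again.
- **Arm:** it was clear of everything, with almost no wrist force. The clock read about 14 s at the last check, against the 32 s limit.
- **Checks that failed:** the networks did not find the pin top. The top view reported nothing, and the side view gave a weak hit on the jaw instead, so the pin reading is from the pictures. The side view's last report for the sanding block was a weak false hit on the jig.

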